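# Load a camera battery into the sloping charger chute

### The arm

A 7-joint arm with a two-finger parallel gripper is mounted at the origin on a cart in front of the work surface, level with it; the furniture and walls round the work are solid. World frame = base frame: x ahead of the robot, y to its left, z up, the work surface at z = 0. Lengths are in m, angles in rad, forces in N, time in s.
With the tool pointing down it reaches from about 0.35 to 0.9 m from the base axis. Payload 8.1 kg.
Tool frame: the origin (TCP) lies midway between the tips of the shut fingers; the grasp point (between the pads) lies arm.tcp_to_grasp behind it (arm.tcp_to_grasp is the distance from the TCP to the grasp point, in m); z points along the fingers, y is the line along which they close (so a half turn about z gives the same grasp; the last joint's range is limited). The gripper opens to 92 mm and grips with 3 to 60 N. Pads are 19 mm wide; open, the fingers measure 130 mm over their backs; the gripper's body (75 mm by 190 mm) begins 47 mm behind the grasp point.
Start: joints at [1.048, 0.434, 0.025, 1.573, -0.012, 1.134, -0.075], TCP at [0.255, -0.571, 0.227] pointing down, gripper open.
Joint ranges: [-2.62, 2.62], [-0.44, 2.09], [-1.27, 1.32], [0.08, 2.57], [-1.32, 4.46], [0.12, 2], [-2.74, 2.74]. Speed limits (rad/s): [2.22, 2.22, 3.01, 3.01, 3.14, 3.14, 3.14].

### API

Orientations are given as a rotation vector (axis times angle).
In Python, from cell import observe, get_image, arm gives the robot as it stands. The module is installed in compiled form; this text tells all that it offers.
- The arm moves only by the tool drive_tool, never from a script. Its argument "steps" is a list of rows, each a list of 5 numbers: the closure, from 0 (fully open) to 1 (shut), then the shift along the world's x, y, z in mm, then the turn about the world's z in rad. In form: [[hand, x, y, z, roll], ...]. A call has 1 to 20 rows; each row shifts and turns the commanded pose from where the row before left it; what a row does not reach is not made up. A row lasts 1/12 s, in which the tool goes at most 41.7 mm and 7.16 degrees, less where a joint would pass 70% of its speed; a pose out of reach is approached as far as the arm can. A call with a gripper value outside its range is refused whole. The fingers move at their own pace and stop on an object; "grip_force" is the grip in N (left out, the last holds). Time passes only in rows, so rows that do not move let the fingers close. It gives the time, the measured TCP pose, the force, the opening and the grip force at its end, in the units of the state.
- observe(): the state, without advancing time (a new reading comes with each control period).
- get_image(name): name is "scene" or "top"; returns a dict with "image" (480x640x3 uint8, red, green, blue), "vfov" (degrees; the focal length in pixels is half the picture's height over the tangent of half this angle, whatever the lens; pixels are square), "cx", "cy" (the principal point, pixels), "k1" (the pictures are not rectified: a ray, as slopes to the right and down, at radius r is drawn at 1 + k1 r^2 times it, then the intrinsics apply), "xyz" and "attitude" of the camera in the world. Camera axes: x right, y down, z forward; pixel columns grow to the right and rows downward; lengths in m; the calibration is good to about 2 mm. A picture is of the moment at which its call begins. There is no depth.
- arm.sign_off(): hands the job in; it is judged then, once.
The state is a dict: "clock": time; "joints": joint angles; "dq": joint speeds; "joint_efforts": joint torques, N m; "position": TCP position; "ee_rot": TCP orientation; "force": force on the tool from outside, world axes, zero at the start; "ft_torque": the same for the moment, N m; "width": opening from 0.0 (shut) to 1.0 (fully open); "gripper_force": force on a finger pad.
Only numpy, scipy, OpenCV 4.12 (cv2) and the standard library are available. Lean on these libraries where they do the work, as an engineer would, in place of code of your own. Each camera call takes 0.05 s, during which the arm holds its last target. There are 200 camera calls.

### The job

Lay the loose camera battery lengthwise on the open upper end of the sloping charger chute, slide it down the channel and press it against the sprung stop plate until both side catches snap in behind it, then let go and leave it held there. Press gently, feeling for the stop, since its carriage can be clamped anywhere along the channel and the plate must not be rammed, and leave the other things on the desk where they are.

Things in the scene. Friction and masses are not known exactly. Their poses are not given: they have to be found in the camera images.
- battery: dark grey camera battery, a block 52 (x) by 36 (y) by 16 (z) mm, about 0.04 kg, lying flat on the desk. Origin at the centre of its underside, z up. Either end may go first; pressing it down on the bed while pushing adds drag. It can be gripped across its 36 mm width.
- bed: Aluminium bed of the charger chute, fixed, sloping down away from the robot by 0.21 rad. Origin on its surface, on the channel's centre line at the flared entrance, 50 mm above the desk; x points down the slope, z square to the bed, y across it (left, seen from uphill). It reaches from x = -75 to +170 mm, 75 mm wide. A fixed dark foot is below it.
- apron (a point): Point on the bed's surface on the centre line at bed x = -36 mm: middle of the open upper part (bed x = -75 to -5 mm), flat, without walls. Lay the battery here with its length along bed x; released it may stay there or creep downhill by itself.
- channel (a point): Point on the channel's floor on the centre line at bed x = 50 mm. Flared walls at bed x = -5 to 18 mm lead into the channel, 38.6 mm wide, its walls 4 mm thick and only 8 mm high (half the battery's height). The escapement carriage, a dark steel block with a black clamp knob (top 35 mm above the bed), sits over its lower part; it does not yield, its place is not measured and varies by 50 mm.
- stop_plate (a joint): How far the sprung steel stop plate (30 mm wide, 17 mm high) on the carriage is pressed in, m: 0 free, 0.005 hard end. Its free face stands somewhere from bed x = 85 to 135 mm: find it by feel. Spring: 3 N at first, 6.3 N at 2.2 mm where the catches snap in, 10.5 N at 5 mm; over 18 N is ramming. With the battery held by the catches it stays at 1.5 to 2.5 mm.
- catch_left (a joint): Sprung leaf, 26 mm long, 10 to 16 mm above the bed, on a carriage arm (y = 28 to 35 mm, up to 18 mm high) reaching 80 mm uphill of the stop face. It slants downhill into the channel to y = +14.5 mm. 0 rad at rest; about 0.15 to 0.2 as the battery passes (1 N drag for both); 0 again once snapped in behind the battery's uphill end.
- catch_right (a joint): The same catch, mirrored, on the -y side (tooth at y = -14.5 mm). Between the two catches 29 mm of the channel's width stay clear for what pushes the battery's uphill end, such as closed fingertips.
- filter_case: dark square hard case for a lens filter, lying flat, 82 by 82 mm, 13 mm high; bystander. Origin at the centre of its underside.
- drive: dark grey portable drive, lying flat, 108 (x) by 74 (y) mm, 13 mm high; bystander. Origin at the centre of its underside.
- gaffer_roll: small roll of black tape lying flat, 64 mm across, 19 mm high; bystander. Origin at the centre of its underside.
There are look-alikes about, which are no part of the job. Of the things like the battery, leave any that is pink; of the rest the smaller one is meant.

How it is judged:
By the outcome, as a careful person would: the job done as asked, in the order asked, and still so for the second after the job is handed in, with the robot touching nothing.
It also fails if it takes over 64 s, if anything falls off the work surface, if the arm or the gripper's body presses on something with over 40 N, if the wrist force passes 120 N, or if a joint passes its speed limit or range.

## Working session

There is one attempt and no reset: what is moved stays moved. The work goes in short steps, Python scripts to look and compute and a tool call to move; the robot and the scene stay as the last step left them, time stands still between calls to the robot, and variables do not carry over. Pictures are saved under pics/ and viewed, at most 10 in all, crops included, and the job is handed in when it is done.

Besides the shell and the picture viewer there is one more tool, called after ">>>" as a command line: name --pt "numbers of a row" for each row, then --argument value for the rest. drive_tool: Moves the arm, as the interface text tells. Its arguments: {"type":"object","properties":{"steps":{"type":"array"},"grip_force":{"type":"number"}},"required":["steps"]}

```bash
mkdir -p pics; python3 - <<'E'
from cell import observe,get_image,arm
import cv2,pickle
s=observe();print(s,arm.tcp_to_grasp)
for n in("scene","top"):
    g=get_image(n);cv2.imwrite(f"pics/{n}0.png",g["image"][:,:,::-1]);pickle.dump(g,open(f"{n}0.pkl","wb"))
    print({k:v for k,v in g.items() if k!="image"})
E
```

```text
{'clock': 0.0, 'joints': array([ 1.0484019 ,  0.43523641,  0.02493186,  1.57412883, -0.01161744,
        1.13402423, -0.07512992]), 'dq': array([-5.61574355e-04,  1.38733946e-04, -1.25353628e-03,  1.77361274e-04,
        1.34363676e-03,  3.59259046e-05, -3.79960775e-05]), 'joint_efforts': array([-4.19363696e-04, -6.67842865e+01,  9.85163748e-01, -3.14464188e+01,
       -6.02297159e-02,  4.26334469e-02,  1.14008296e-04]), 'position': array([ 0.25448441, -0.57024984,  0.2259239 ]), 'ee_rot': array([-3.07111214e+00, -6.54141720e-01,  7.17725140e-04]), 'force': array([ 0.51688891, -0.93430653,  0.60714328]), 'ft_torque': array([ 0.0603647 , -0.02511623, -0.01216194]), 'gripper_force': 0.0, 'width': 1.0012649425398448} 0.0188
{'vfov': 52.54840952401187, 'cx': 313.4524194269553, 'cy': 240.30920432437307, 'k1': -0.036140263819503915, 'xyz': array([ 0.46209991, -0.55724726,  0.77238243]), 'attitude': array([-2.35528315,  0.1290181 , -0.05694585])}
{'vfov': 44.24439237690679, 'cx': 316.250359594372, 'cy': 252.27985912199725, 'k1': 0.02950813997243167, 'xyz': array([0.45206814, 0.13094876, 1.22879235]), 'attitude': array([-2.16984111,  2.20480332, -0.06539254])}
```

View pics/top0.png

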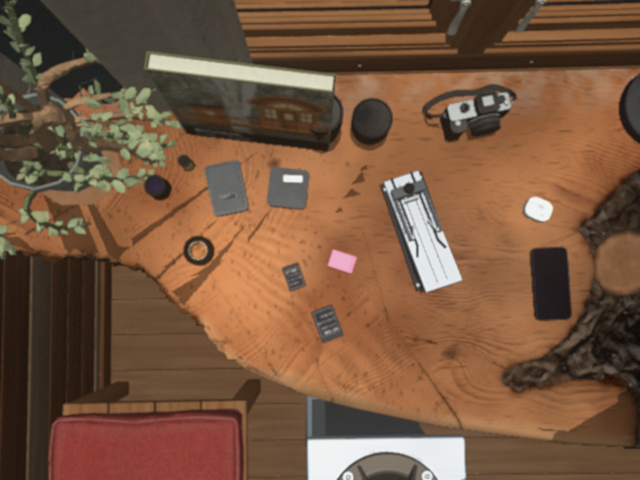

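View pics/scene0.png

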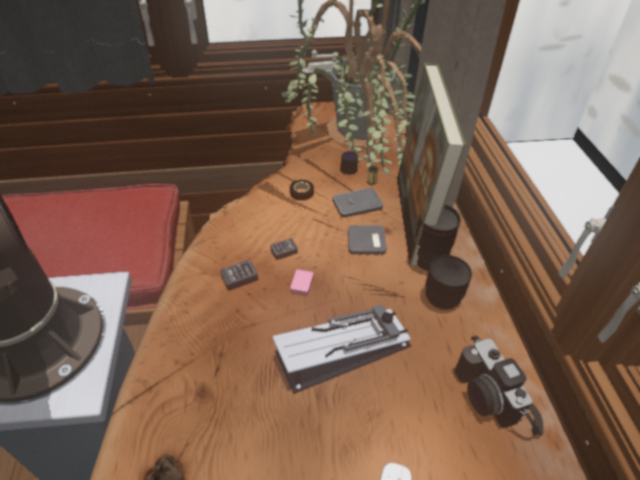

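```bash
cat > h.py <<'E'
import numpy as np,cv2,pickle
from scipy.spatial.transform import Rotation as R
def K(g):
    f=240/np.tan(np.radians(g["vfov"])/2);return np.array([[f,0,g["cx"]],[0,f,g["cy"]],[0,0,1]])
def cast(g,uv,z):
    d=np.array([g["k1"],0,0,0,0.])
    n=cv2.undistortPoints(np.float64(uv).reshape(-1,1,2),K(g),d)[:,0]
    w=R.from_rotvec(g["attitude"]).apply(np.c_[n,np.ones(len(n))])
    return g["xyz"]+w*((z-g["xyz"][2])/w[:,2])[:,None]
def proj(g,P):
    Rm=R.from_rotvec(g["attitude"]).inv();t=Rm.apply(-g["xyz"])
    return cv2.projectPoints(np.float64(P).reshape(-1,1,3),Rm.as_rotvec(),t,K(g),np.array([g["k1"],0,0,0,0.]))[0][:,0]
E
python3 - <<'E'
from h import *
out=[]
for n,boxes in(("top",[(275,255,315,300),(305,300,350,350)]),("scene",[(265,232,305,262),(215,255,265,292)])):
    g=pickle.load(open(n+"0.pkl","rb"));im=g["image"]
    for b in boxes:
        c=im[b[1]:b[3],b[0]:b[2]].astype(int)
        m=((c[:,:,0]-c[:,:,2])<35).astype(np.uint8)
        cs,_=cv2.findContours(m,0,1);k=max(cs,key=cv2.contourArea)
        k=k[:,0]+np.array(b[:2])
        P=cast(g,k,0.016 if n=="top" else .012)[:,:2]*1000
        r=cv2.minAreaRect(np.float32(P));print(n,cv2.contourArea(np.float32(P)),r)
    m=((im.min(2)>150)).astype(np.uint8)
    cs,_=cv2.findContours(m,0,1)
    for k in cs:
        if cv2.contourArea(k)>600:print(n,cv2.boundingRect(k),cv2.minAreaRect(k))
t=pickle.load(open("top0.pkl","rb"))["image"];s=pickle.load(open("scene0.pkl","rb"))["image"]
a=cv2.resize(t[165:300,275:475],None,fx=4,fy=4,interpolation=2)
b=cv2.resize(s[225:395,210:415],None,fx=3.9,fy=3.5,interpolation=2)[:595]
cv2.imwrite("pics/a.png",a[:,:,::-1]);cv2.imwrite("pics/b.png",b[:,:,::-1])
E
```

```text
top 1480.8601443683729 ((480.2911682128906, 182.08200073242188), (49.48411178588867, 32.94957733154297), 19.165931701660156)
top 2745.65628728678 ((383.43310546875, 115.52913665771484), (66.34423828125, 44.65703582763672), 19.779260635375977)
top (307, 437, 159, 43) ((386.0, 458.0), (42.0, 158.0), 90.0)
top (384, 180, 78, 112) ((421.6283874511719, 230.94735717773438), (120.21798706054688, 38.56450271606445), 67.70636749267578)
top (149, 55, 184, 35) ((240.62188720703125, 72.00471496582031), (184.560302734375, 13.794926643371582), 6.981057643890381)
scene 1902.843715216266 ((480.6269226074219, 178.85699462890625), (51.23574447631836, 42.6441764831543), 18.740591049194336)
scene 3548.2924938210053 ((384.1849365234375, 114.60320281982422), (67.12261199951172, 57.92030715942383), 20.84516716003418)
scene (273, 322, 137, 50) ((341.0882568359375, 338.3529357910156), (39.04823303222656, 132.4244384765625), 75.96376037597656)
scene (47, 272, 82, 147) ((87.36941528320312, 344.965087890625), (78.92382049560547, 147.20973205566406), 0.9391909837722778)
scene (427, 66, 35, 79) ((443.10003662109375, 105.30000305175781), (84.74905395507812, 12.016655921936035), 71.56505584716797)
scene (314, 6, 33, 32) ((329.56451416015625, 21.354074478149414), (30.44169807434082, 32.48699951171875), 87.27368927001953)
scene (488, 0, 152, 243) ((563.5, 121.0), (242.0, 151.0), 90.0)
scene (203, 0, 100, 43) ((252.5395965576172, 18.831449508666992), (42.332984924316406, 97.27073669433594), 87.27368927001953)
```

View pics/a.png

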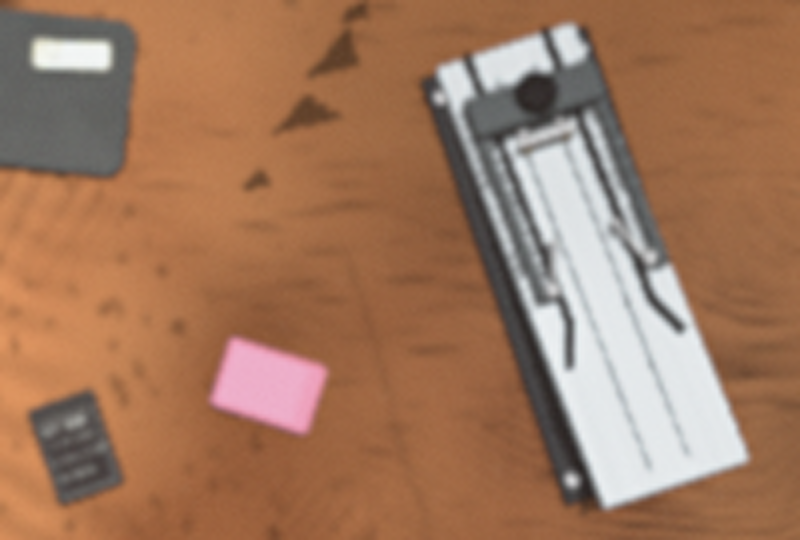

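View pics/b.png

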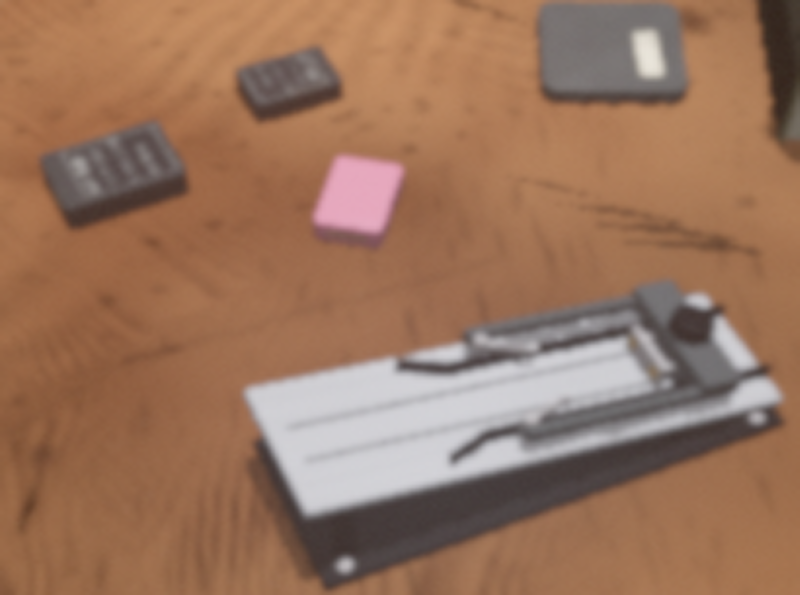

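The top view shows the small dark battery at (293,277), the larger look-alike at (327,323), the pink one at (342,261), and the bed with corners near (425,292), (462,280), (420,170), (384,181). The stop plate is near (411,200). The scene view agrees with this.

```bash
cat >> h.py <<'E'
def castp(g,uv,p0,nrm):
    d=np.array([g["k1"],0,0,0,0.])
    n=cv2.undistortPoints(np.float64(uv).reshape(-1,1,2),K(g),d)[:,0]
    w=R.from_rotvec(g["attitude"]).apply(np.c_[n,np.ones(len(n))])
    return g["xyz"]+w*(((p0-g["xyz"])@nrm)/(w@nrm))[:,None]
def bedR(yaw): return R.from_euler("ZY",[yaw,0.21]).as_matrix()
E
python3 - <<'E'
from h import *
C={"top":[(425,292),(462,280),(420.5,170.5),(384.2,181.5)],
"scene":[(210+245/3.9,225+388/3.5),(210+305/3.9,225+515/3.5),(210+780/3.9,225+403/3.5),(210+705/3.9,225+295/3.5)]}
zs=[.0656,.0656,.0146,.0146]
for n in C:
    g=pickle.load(open(n+"0.pkl","rb"))
    P=np.array([cast(g,[c],z)[0] for c,z in zip(C[n],zs)])
    up=(P[0]+P[1])/2;lo=(P[2]+P[3])/2;d=lo-up
    print(n,P.round(4).tolist(),"yaw",np.arctan2(d[1],d[0]),"len",np.linalg.norm(d),"w",np.linalg.norm(P[0]-P[1]),np.linalg.norm(P[2]-P[3]))
    yaw=np.arctan2(d[1],d[0])
    mid=(up+lo)/2;
    for it in range(3):
        B=bedR(yaw);o=mid-B@np.array([47.5e-3,0,0]); o[2]=.05
        im=g["image"];b=(375,165,470,298) if n=="top" else (268,300,420,380)
        c=im[b[1]:b[3],b[0]:b[2]].min(2)
        m=cv2.resize(c,None,fx=4,fy=4,interpolation=2)
        m=(m>120).astype(np.uint8)
        cs,_=cv2.findContours(m,0,1);k=max(cs,key=cv2.contourArea)[:,0]
        uv=(k+.5)/4-.5+np.array(b[:2])
        Q=(castp(g,uv,o,B[:,2])-o)@B*1000
        up_=Q[(abs(Q[:,1])<30)&(Q[:,0]<-65)]
        L=Q[(Q[:,1]>30)&(Q[:,0]>-65)&(Q[:,0]<-5)];Rr=Q[(Q[:,1]<-30)&(Q[:,0]>-65)&(Q[:,0]<-5)]
        L2=Q[(Q[:,1]>30)&(Q[:,0]>20)&(Q[:,0]<120)]
        med=lambda a:(np.median(a,0).round(2),len(a))
        lf=np.polyfit(L[:,0],L[:,1],1);rf=np.polyfit(Rr[:,0],Rr[:,1],1);uf=np.polyfit(up_[:,1],up_[:,0],1)
        print(" o",o.round(4),"yaw",round(yaw,4),"up",uf,"L",lf,"R",rf,med(L2))
        yaw+= (lf[0]+rf[0]-uf[0])/3
        mid=o+B@np.array([.0475+(uf[1]+75)/1000,(lf[1]+rf[1])/2000+.0475*(lf[0]+rf[0])/2,0])
E
```

```text
top [[0.4445, -0.0775, 0.0656], [0.4669, -0.1505, 0.0656], [0.6957, -0.0841, 0.0146], [0.674, -0.0084, 0.0146]] yaw 0.28729346202356754 len 0.24437207049817034 w 0.07640554358130057 0.07873565672235847
 o [ 0.5257 -0.0933  0.05  ] yaw 0.2873 up [-1.40807711e-02 -7.51567739e+01] L [1.83314019e-02 3.87545772e+01] R [ 1.93705009e-02 -3.80922388e+01] (array([72.21, 39.15,  0.  ]), 335)
 o [ 0.5255 -0.0929  0.05  ] yaw 0.3046 up [ 3.04672864e-03 -7.50089386e+01] L [1.47234736e-03 3.82925729e+01] R [ 2.19962191e-03 -3.84977243e+01] (array([72.93, 37.88, -0.  ]), 331)
 o [ 0.5255 -0.093   0.05  ] yaw 0.3048 up [ 3.25712055e-03 -7.50002383e+01] L [1.26851999e-03 3.83170007e+01] R [ 1.99578684e-03 -3.84727132e+01] (array([72.95, 37.89,  0.  ]), 331)
scene [[0.4467, -0.0804, 0.0656], [0.4678, -0.1527, 0.0656], [0.6948, -0.0828, 0.0146], [0.6751, -0.0102, 0.0146]] yaw 0.298462595103223 len 0.24364138000737157 w 0.07526140583214036 0.07528121875732369
 o [ 0.5267 -0.0952  0.05  ] yaw 0.2985 up [-1.83067576e-02 -7.62311838e+01] L [8.99046012e-03 4.07468041e+01] R [ 4.81406827e-03 -3.76280315e+01] (array([79.03, 37.52,  0.  ]), 284)
 o [ 0.5251 -0.0942  0.05  ] yaw 0.3092 up [-7.12087592e-03 -7.49664368e+01] L [-1.12389568e-03  3.95933510e+01] R [-6.01599622e-03 -3.89426885e+01] (array([68.12, 36.05,  0.  ]), 192)
 o [ 0.5251 -0.094   0.05  ] yaw 0.3092 up [-7.16207570e-03 -7.50021544e+01] L [-1.39253694e-03  3.94199994e+01] R [-6.00979254e-03 -3.91028680e+01] (array([68.55, 35.89,  0.  ]), 190)
```

>>> drive_tool --pt "0.4 8 27 0 0" --pt "0.4 8 27 0 0" --pt "0.4 8 27 0 0" --pt "0.4 8 27 0 0" --pt "0.4 8 27 0 0" --pt "0.4 8 27 0 0" --pt "0.4 8 27 0 0" --pt "0.4 8 27 0 0" --pt "0.4 8 27 0 0" --pt "0.4 8 27 0 0" --pt "0.4 8 27 0 0" --pt "0.4 8 27 0 0" --pt "0.4 8 27 0 0" --pt "0.4 8 27 0 -0.08" --pt "0.4 8 27 0 0" --pt "0.4 8 27 0 0" --pt "0.4 8 27 0 0" --pt "0.4 8 27 0 0" --pt "0.4 8 27 0 0" --pt "0.4 8 27 0 0" --grip_force 6

```text
clock: 1.77
position: [0.4146, -0.0294, 0.2266]
ee_rot: [3.096, 0.531, -0.0]
force: [0.0, 0.4, -1.1]
width: 0.597
gripper_force: 0.0
```

>>> drive_tool --pt "0.4 8 27 -15 0" --pt "0.4 8 27 -15 0" --pt "0.4 8 27 -15 0" --pt "0.4 8 27 -15 0" --pt "0.4 8 27 -15 0" --pt "0.4 8 27 -15 0" --pt "0.4 8 27 -15 0" --pt "0.4 8 23 -15 0" --pt "0.4 0 0 0 0" --pt "0.4 0 0 0 0"

```text
clock: 2.6
position: [0.4779, 0.1823, 0.1056]
ee_rot: [-3.096, -0.535, 0.004]
force: [0.5, 0.5, 0.3]
width: 0.601
gripper_force: 0.0
```

```bash
python3 - <<'E'
from h import *
from cell import observe,get_image
s=observe();x=R.from_rotvec(s["ee_rot"]).as_matrix();print(s["clock"],s["position"],s["joints"].round(3),"xyaw",np.arctan2(x[1,0],x[0,0]),x[:,2].round(3),s["force"],s["width"])
for n in("scene","top"):
    g=get_image(n);cv2.imwrite(f"pics/{n}1.png",g["image"][:,:,::-1])
    print(n,proj(g,[s["position"],[.4803,.182,.016]]))
    if n=="scene": cv2.imwrite("pics/s1c.png",cv2.resize(g["image"][160:310,180:380],None,fx=4,fy=4)[:,:,::-1])
E
```

```text
2.6 [0.47785202 0.18226133 0.10563478] [-0.141  0.436 -0.43   1.959  0.247  0.8   -1.938] xyaw 0.3423353956818689 [-0.002 -0.    -1.   ] [0.54750876 0.52419505 0.34829028] 0.6011941984624153
scene [[280.29572631 215.08388215]
 [283.31100512 245.72488748]]
top [[291.52278121 276.61760801]
 [293.64171179 276.39336107]]
```

View pics/s1c.png

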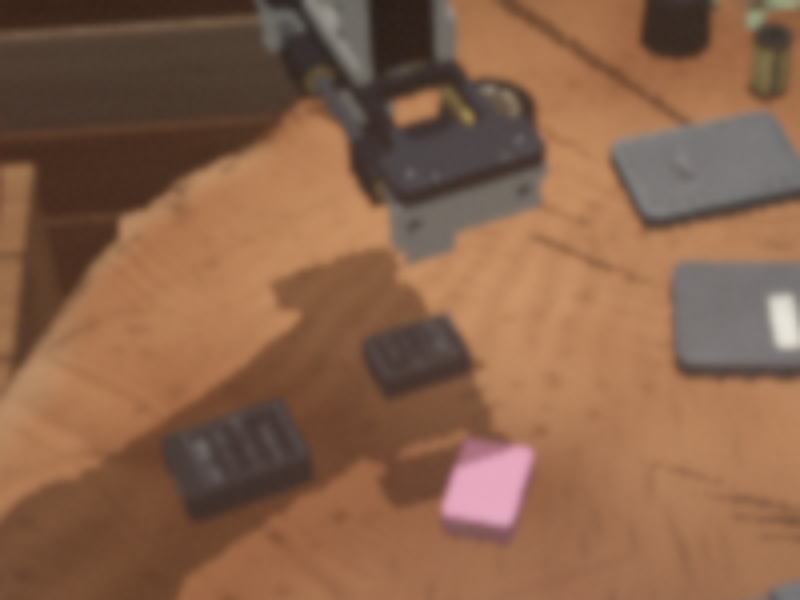

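The crop shows the open gripper directly above the small battery at (415,355), with the fingers aligned across its width. Descending to grip.

>>> drive_tool --pt "0.4 2 0 -25 -0.01" --pt "0.4 0 0 -25 0" --pt "0.4 0 0 -25 0" --pt "0.4 0 0 -15 0" --pt "0.4 0 0 -6 0" --pt "0.4 0 0 -4.5 0" --pt "0.4 0 0 0 0" --pt "0.65 0 0 0 0" --pt "0.65 0 0 0 0" --pt "0.8 0 0 0 0" --pt "0.8 0 0 0 0" --pt "0.8 0 0 0 0" --pt "0.8 0 0 0 0" --grip_force 8

```text
clock: 3.78
position: [0.4813, 0.1814, 0.007]
ee_rot: [-3.099, -0.516, -0.002]
force: [-0.9, -1.3, 7.1]
width: 0.389
gripper_force: 8.0
```

>>> drive_tool --pt "0.8 0 0 15 0" --pt "0.8 0 0 25 0" --pt "0.8 0 0 30 0" --pt "0.8 0 0 30 0" --pt "0.8 0 0 30 0" --pt "0.8 0 0 0 0" --pt "0.8 0 0 0 0"

```text
clock: 4.37
position: [0.4818, 0.1817, 0.138]
ee_rot: [-3.099, -0.515, -0.006]
force: [0.3, -0.3, -0.9]
width: 0.39
gripper_force: 8.0
```

```bash
python3 - <<'E'
from h import *
from cell import observe,get_image
s=observe();print(s["clock"],s["position"],s["force"],s["width"],s["joints"])
g=get_image("scene");u=proj(g,[s["position"]])[0];print(u)
x,y=int(u[0]),int(u[1])
cv2.imwrite("pics/s2c.png",cv2.resize(g["image"][max(0,y-60):y+60,x-80:x+80],None,fx=5,fy=5,interpolation=2)[:,:,::-1])
E
```

```text
4.3667 [0.4818329  0.18168422 0.13800498] [ 0.25279342 -0.32837812 -0.85430569] 0.3901912035541217 [-0.12140776  0.39524309 -0.44661636  1.92291834  0.22110269  0.86703212
 -1.92272446]
[281.57048893 203.08330913]
```

View pics/s2c.png

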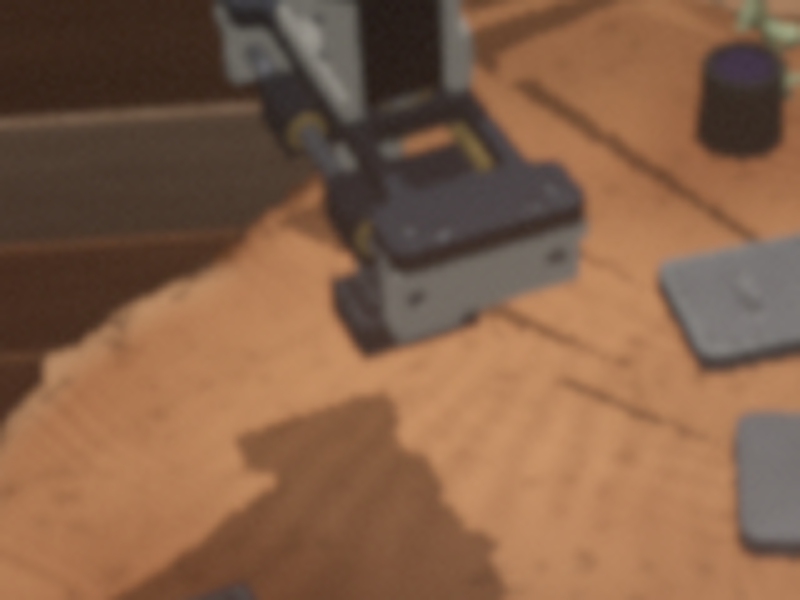

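>>> drive_tool --pt "0.8 1 -15 0 -0.025" --pt "0.8 1 -20 0 0" --pt "0.8 1 -25 0 0" --pt "0.8 1 -25 0 0" --pt "0.8 1 -25 0 0" --pt "0.8 1 -25 0 0" --pt "0.8 1 -25 0 0" --pt "0.8 1 -25 0 0" --pt "0.8 1 -25 0 0" --pt "0.8 1 -25 0 0" --pt "0.8 1 -20 -10 0" --pt "0.8 0 -15 -10 0" --pt "0.8 0 -10 -10 0" --pt "0.8 0 -5 -10 0" --pt "0.8 0 0 0 0" --pt "0.8 0 0 0 0"

```text
clock: 5.75
position: [0.491, -0.1027, 0.0952]
ee_rot: [-3.104, -0.478, 0.003]
force: [-0.1, 1.0, -0.3]
width: 0.391
gripper_force: 8.0
```

```bash
cat > st.py <<'E'
from h import *
from cell import observe
s=observe();x=R.from_rotvec(s["ee_rot"]).as_matrix();B=bedR(.305);o=np.array([.5254,-.0935,.05])
print(s["clock"],(s["position"]*1000).round(1),"xyaw",np.arctan2(x[1,0],x[0,0]).round(3),"bed",((s["position"]-o)@B*1000).round(1),"F",s["force"].round(1),"Fbed",(s["force"]@B).round(1),s["width"].round(3),s["joints"].round(2))
E
python3 st.py
```

```text
Traceback (most recent call last):
  File "st.py", line 4, in <module>
    print(s["clock"],(s["position"]*1000).round(1),"xyaw",np.arctan2(x[1,0],x[0,0]).round(3),"bed",((s["position"]-o)@B*1000).round(1),"F",s["force"].round(1),"Fbed",(s["force"]@B).round(1),s["width"].round(3),s["joints"].round(2))
                                                                                                                                                                                              ^^^^^^^^^^^^^^^^
AttributeError: 'float' object has no attribute 'round'
```

>>> drive_tool --pt "0.8 1 -1 -8 0" --pt "0.8 0 0 -8 0" --pt "0.8 0 0 -4 0" --pt "0.8 0 0 -2 0" --pt "0.8 0 0 0 0" --pt "0.8 0 0 0 0" --grip_force 5

```text
clock: 6.25
position: [0.4928, -0.1045, 0.0743]
ee_rot: [-3.105, -0.477, 0.0]
force: [0.1, 0.1, 0.0]
width: 0.393
gripper_force: 5.0
```

>>> drive_tool --pt "0.8 0 0 -1 0" --pt "0.8 0 0 -1 0" --pt "0.8 0 0 -1 0" --pt "0.8 0 0 0 0"

```text
clock: 6.58
position: [0.4927, -0.1048, 0.0712]
ee_rot: [3.105, 0.477, 0.0]
force: [0.3, 0.1, -0.4]
width: 0.39
gripper_force: 5.0
```

```bash
sed -i 's/s\["width"\].round(3)/s["width"]/' st.py; python3 st.py
```

```text
6.5833 [ 492.7 -104.8   71.2] xyaw 0.305 bed [-38.3  -1.   13.5] F [ 0.3  0.1 -0.4] Fbed [ 0.3  0.  -0.3] 0.39010510543173177 [ 0.36  0.46 -0.34  2.01  0.23  0.7  -1.39]
```

>>> drive_tool --pt "0.8 0 0.5 -1 0" --pt "0.8 0 0 -1 0" --pt "0.8 0 0 0 0"

```text
clock: 6.83
position: [0.493, -0.1041, 0.0693]
ee_rot: [3.105, 0.477, 0.001]
force: [0.9, 0.9, 0.6]
width: 0.391
gripper_force: 5.0
```

>>> drive_tool --pt "0.8 0 0 -1 0" --pt "0.8 0 0 0 0"

```text
clock: 7.0
position: [0.4932, -0.1041, 0.0683]
ee_rot: [3.105, 0.477, 0.001]
force: [1.8, -0.0, 2.5]
width: 0.389
gripper_force: 5.0
```

>>> drive_tool --pt "0.8 0 0 -1 0" --pt "0.8 0 0 0 0"

```text
clock: 7.17
position: [0.493, -0.1042, 0.0673]
ee_rot: [3.105, 0.477, 0.001]
force: [1.3, 1.4, 1.3]
width: 0.396
gripper_force: 5.0
```

>>> drive_tool --pt "0.8 0 0 -1 0" --pt "0.8 0 0 0 0"

```text
clock: 7.33
position: [0.4928, -0.1043, 0.0661]
ee_rot: [3.105, 0.477, 0.0]
force: [1.5, 0.1, 1.2]
width: 0.383
gripper_force: 5.0
```

>>> drive_tool --pt "0.8 0 0 -1 0" --pt "0.8 0 0 -1 0" --pt "0.8 0 0 0 0"

```text
clock: 7.58
position: [0.4927, -0.1043, 0.0641]
ee_rot: [3.105, 0.477, -0.0]
force: [0.8, 0.2, 1.2]
width: 0.39
gripper_force: 5.0
```

>>> drive_tool --pt "0.59 0 0 0 0" --pt "0.55 0 0 0 0" --pt "0.5 0 0 0 0" --pt "0.4 0 0 0 0" --pt "0.4 0 0 10 0" --pt "0.4 0 0 25 0" --pt "0.4 0 0 30 0" --pt "0.4 -20 -6 20 0"

```text
clock: 8.25
position: [0.4764, -0.1087, 0.1523]
ee_rot: [-3.104, -0.481, -0.008]
force: [1.0, -0.7, -0.0]
width: 0.595
gripper_force: 0.0
```

```bash
python3 st.py; python3 - <<'E'
from h import *
from cell import get_image
ims=[]
for n,b in(("scene",(265,300,420,400)),("top",(370,165,490,300))):
    g=get_image(n);pickle.dump(g,open(n+"3.pkl","wb"));c=g["image"][b[1]:b[3],b[0]:b[2]]
    f=420/c.shape[0] if n=="top" else 400/c.shape[1]
    c=cv2.resize(c,None,fx=f,fy=f,interpolation=2);ims.append(cv2.copyMakeBorder(c,0,420-c.shape[0],0,0,0) )
cv2.imwrite("pics/l3.png",np.hstack(ims)[:,:,::-1])
E
```

```text
8.25 [ 476.4 -108.7  152.3] xyaw 0.307 bed [-71.6   0.2  89.4] F [ 1.  -0.7 -0. ] Fbed [ 0.8 -0.9  0.1] 0.5950891538054535 [ 0.42  0.33 -0.38  1.97  0.16  0.87 -1.31]
```

View pics/l3.png

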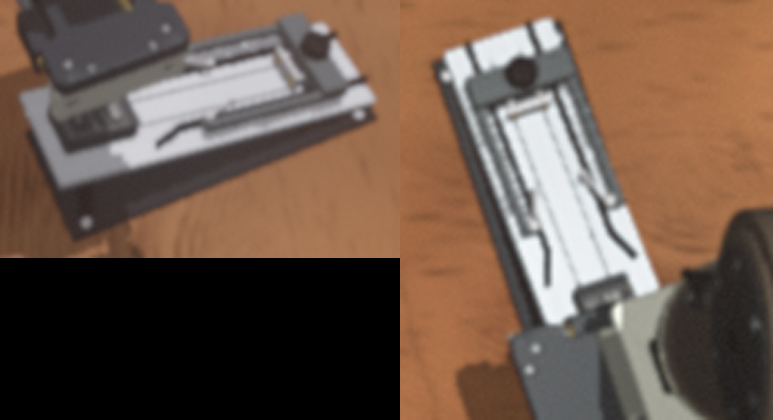

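The battery lies on the apron, aligned with the bed: left panel about (95,120), right panel about (600,290). Next I back uphill, shut the fingers and turn a quarter turn so the narrow side faces across the channel.

>>> drive_tool --pt "0.6 -10 -3 0 0.1" --pt "0.8 -10 -3 0 0.1" --pt "1 -10 -3 0 0.1" --pt "1 -8 -2 0 0.1" --pt "1 0 0 0 0.1" --pt "1 0 0 0 0"

```text
clock: 8.85
position: [0.4341, -0.1214, 0.1491]
ee_rot: [-2.888, -1.236, 0.001]
force: [-0.4, -0.4, -0.9]
width: 0.211
gripper_force: 0.0
```

```bash
python3 st.py
```

```text
8.85 [ 434.1 -121.4  149.1] xyaw 0.809 bed [-114.     0.8   77. ] F [-0.4 -0.4 -0.9] Fbed [-0.3 -0.2 -1. ] 0.21084397179964473 [ 0.56  0.29 -0.49  2.05  0.18  0.84 -0.8 ]
```

>>> drive_tool --pt "1 0 0 0 0.12" --pt "1 0 0 0 0.12" --pt "1 0 0 0 0.12" --pt "1 0 0 0 0.12" --pt "1 0 0 0 0.12" --pt "1 0 0 -10 0.12" --pt "1 0 0 -10 0.12" --pt "1 0 0 -10 0.12" --pt "1 0 0 -10 0.107" --pt "1 0 0 0 0" --pt "1 0 0 0 0"

```text
clock: 9.77
position: [0.4345, -0.121, 0.1089]
ee_rot: [-1.869, -2.523, -0.0]
force: [0.3, 0.3, 0.4]
width: 0.006
gripper_force: 0.0
```

```bash
python3 st.py; python3 - <<'E'
from h import *
from cell import get_image,observe
p=observe()["position"]
g=get_image("scene");u=proj(g,[p])[0];b=(190,250,390,400)
print((u-np.array(b[:2]))*4)
cv2.imwrite("pics/s4.png",cv2.resize(g["image"][b[1]:b[3],b[0]:b[2]],None,fx=4,fy=4,interpolation=2)[:,:,::-1])
E
```

```text
9.7667 [ 434.5 -121.   108.9] xyaw 1.866 bed [-105.1    1.1   37.8] F [0.3 0.3 0.4] Fbed [0.3 0.2 0.5] 0.006227308919493185 [ 0.71  0.4  -0.69  2.08  0.36  0.78  0.09]
[300.00341113 370.26594764]
```

View pics/s4.png

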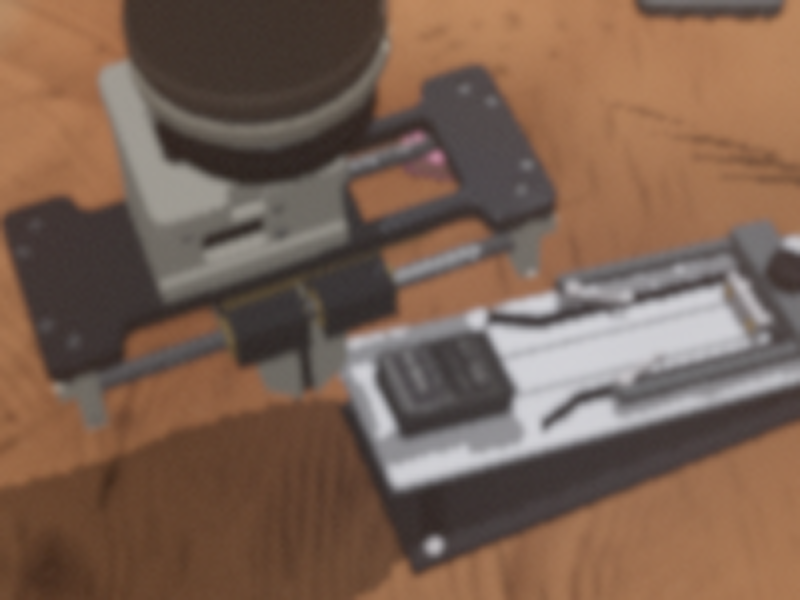

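>>> drive_tool --pt "1 0.3 -1 -15 0.01" --pt "1 0 0 -12 0" --pt "1 0 0 -6 0" --pt "1 0 0 0 0" --pt "1 3.8 1.2 -0.85 0" --pt "1 3.8 1.2 -0.85 0" --pt "1 3.8 1.2 -0.85 0" --pt "1 3.8 1.2 -0.85 0" --pt "1 0 0 0 0"

```text
clock: 10.57
position: [0.4516, -0.117, 0.0731]
ee_rot: [1.85, 2.538, 0.002]
force: [0.5, 0.5, -0.4]
width: 0.002
gripper_force: 0.0
```

```bash
python3 st.py; python3 - <<'E'
from h import *
g=pickle.load(open("top3.pkl","rb"));g0=pickle.load(open("top0.pkl","rb"));gs=pickle.load(open("scene0.pkl","rb"))
B=bedR(.305);o=np.array([.5254,-.0935,.05])
for gg,uv in((g0,(275+545/4,165+130/4)),(gs,(210+648/3.9,225+345/3.5))):
  print(((castp(gg,[uv],o+B[:,2]*.017,B[:,2])-o)@B*1000).round(1))
E
```

```text
10.5667 [ 451.6 -117.    73.1] xyaw 1.882 bed [-80.6  -0.3   6.5] F [ 0.5  0.5 -0.4] Fbed [ 0.7  0.3 -0.2] 0.0023262541719351877 [ 0.64  0.47 -0.65  2.08  0.43  0.72  0.03]
[[ 1.141e+02 -1.000e-01  1.700e+01]]
[[1.124e+02 1.000e-01 1.700e+01]]
```

>>> drive_tool --pt "1 2.9 0.9 -0.65 0" --pt "1 2.9 0.9 -0.65 0" --pt "1 2.9 0.9 -0.65 0" --pt "1 2.9 0.9 -0.65 0" --pt "1 2.9 0.9 -0.65 0" --pt "1 2.9 0.9 -0.65 0" --pt "1 2.9 0.9 -0.65 0" --pt "1 2.9 0.9 -0.65 0" --pt "1 2.9 0.9 -0.65 0"

```text
clock: 11.32
position: [0.4766, -0.1093, 0.0669]
ee_rot: [1.851, 2.539, 0.0]
force: [-0.2, 0.3, 0.1]
width: 0.006
gripper_force: 0.2
```

```bash
python3 st.py; python3 - <<'E'
from h import *
from cell import get_image
ims=[]
for n,b in(("scene",(265,290,420,390)),("top",(370,165,490,300))):
    g=get_image(n);c=g["image"][b[1]:b[3],b[0]:b[2]]
    f=420/c.shape[0] if n=="top" else 400/c.shape[1]
    c=cv2.resize(c,None,fx=f,fy=f,interpolation=2);ims.append(cv2.copyMakeBorder(c,0,420-c.shape[0],0,0,0) )
cv2.imwrite("pics/l5.png",np.hstack(ims)[:,:,::-1])
E
```

```text
11.3167 [ 476.6 -109.3   66.9] xyaw 1.882 bed [-53.7  -0.4   5.9] F [-0.2  0.3  0.1] Fbed [-0.1  0.4  0.1] 0.005906542268586756 [ 0.6   0.51 -0.64  2.04  0.44  0.74 -0.01]
```

View pics/l5.png

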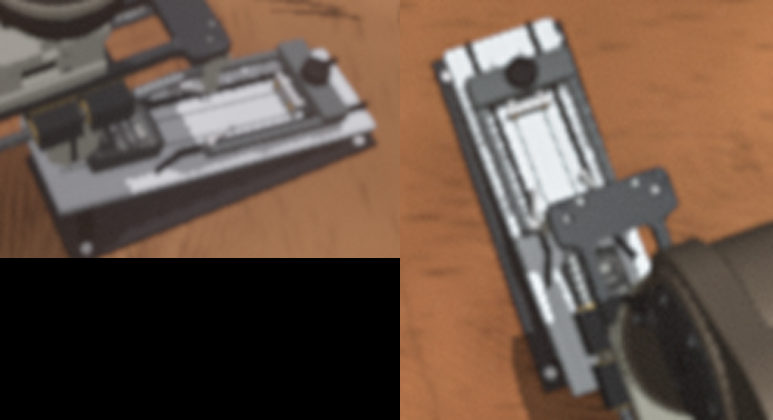

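The battery is entering the flare straight, with the fingertips behind it and the channel clear. Continuing down the slope.

>>> drive_tool --pt "1 2.9 0.9 -0.65 0" --pt "1 2.9 0.9 -0.65 0" --pt "1 2.9 0.9 -0.65 0" --pt "1 2.9 0.9 -0.65 0" --pt "1 2.9 0.9 -0.65 0" --pt "1 2.9 0.9 -0.65 0" --pt "1 2.9 0.9 -0.65 0" --pt "1 2.9 0.9 -0.65 0" --pt "1 2.9 0.9 -0.65 0" --pt "1 2.9 0.9 -0.65 0"

```text
clock: 12.25
position: [0.5056, -0.1002, 0.0604]
ee_rot: [1.851, 2.539, 0.0]
force: [-0.6, -0.4, 0.8]
width: 0.004
gripper_force: 0.1
```

>>> drive_tool --pt "1 2.9 0.9 -0.65 0" --pt "1 2.9 0.9 -0.65 0" --pt "1 2.9 0.9 -0.65 0" --pt "1 2.9 0.9 -0.65 0" --pt "1 2.9 0.9 -0.65 0" --pt "1 2.9 0.9 -0.65 0" --pt "1 2.9 0.9 -0.65 0" --pt "1 2.9 0.9 -0.65 0"

```text
clock: 12.92
position: [0.5288, -0.0931, 0.0552]
ee_rot: [1.851, 2.539, 0.0]
force: [0.3, -0.8, 1.5]
width: 0.005
gripper_force: 0.5
```

```bash
python3 st.py
```

```text
12.9167 [528.8 -93.1  55.2] xyaw 1.882 bed [ 2.2 -0.6  5.8] F [ 0.3 -0.8  1.5] Fbed [-0.3 -0.9  1.5] 0.005310357889458984 [ 0.51  0.58 -0.61  1.93  0.47  0.77 -0.05]
```

>>> drive_tool --pt "1 2.9 1.1 -0.5 0" --pt "1 2.9 1.1 -0.5 0" --pt "1 2.9 0.9 -0.65 0" --pt "1 2.9 0.9 -0.65 0" --pt "1 2.9 0.9 -0.65 0" --pt "1 2.9 0.9 -0.65 0"

```text
clock: 13.42
position: [0.5462, -0.0873, 0.0516]
ee_rot: [-1.851, -2.539, -0.0]
force: [-0.4, -0.1, -0.1]
width: 0.006
gripper_force: 0.3
```

>>> drive_tool --pt "1 1.45 0.45 -0.32 0" --pt "1 1.45 0.45 -0.32 0" --pt "1 1.45 0.45 -0.32 0" --pt "1 1.45 0.45 -0.32 0" --pt "1 1.45 0.45 -0.32 0"

```text
clock: 13.83
position: [0.5532, -0.0851, 0.0501]
ee_rot: [-1.851, -2.539, 0.0]
force: [-0.8, -0.3, 0.3]
width: 0.005
gripper_force: 0.3
```

```bash
python3 st.py
```

```text
13.8333 [553.2 -85.1  50.1] xyaw 1.882 bed [28.4 -0.3  6.1] F [-0.8 -0.3  0.3] Fbed [-0.9 -0.   0.2] 0.005037523737064489 [ 0.48  0.62 -0.6   1.88  0.48  0.79 -0.07]
```

>>> drive_tool --pt "1 0.95 0.3 -0.21 0" --pt "1 0.95 0.3 -0.21 0" --pt "1 0.95 0.3 -0.21 0" --pt "1 0.95 0.3 -0.21 0" --pt "1 0.95 0.3 -0.21 0" --pt "1 0.95 0.3 -0.21 0"

```text
clock: 14.33
position: [0.5589, -0.0833, 0.0488]
ee_rot: [1.851, 2.539, 0.0]
force: [-0.1, -0.4, 0.2]
width: 0.006
gripper_force: 0.3
```

>>> drive_tool --pt "1 0.95 0.3 -0.21 0" --pt "1 0.95 0.3 -0.21 0" --pt "1 0.95 0.3 -0.21 0"

```text
clock: 14.58
position: [0.5618, -0.0824, 0.0482]
ee_rot: [-1.851, -2.539, -0.0]
force: [-0.9, 0.2, 0.8]
width: 0.007
gripper_force: 0.3
```

>>> drive_tool --pt "1 0.95 0.3 -0.21 0" --pt "1 0.95 0.3 -0.21 0"

```text
clock: 14.75
position: [0.5637, -0.0818, 0.0478]
ee_rot: [1.851, 2.539, 0.0]
force: [-0.7, -0.1, 0.5]
width: 0.006
gripper_force: 0.3
```

>>> drive_tool --pt "1 0.95 0.3 -0.21 0" --pt "1 0.95 0.3 -0.21 0"

```text
clock: 14.92
position: [0.5656, -0.0812, 0.0473]
ee_rot: [1.851, 2.539, 0.0]
force: [-1.1, -0.0, 1.6]
width: 0.004
gripper_force: 0.3
```

>>> drive_tool --pt "1 0.95 0.3 -0.21 0" --pt "1 0.95 0.3 -0.21 0"

```text
clock: 15.08
position: [0.5675, -0.0805, 0.0469]
ee_rot: [1.851, 2.539, 0.0]
force: [-0.3, -0.1, 1.4]
width: 0.006
gripper_force: 0.3
```

>>> drive_tool --pt "1 0.95 0.3 -0.21 0"

```text
clock: 15.17
position: [0.5685, -0.0802, 0.0467]
ee_rot: [1.851, 2.539, 0.0]
force: [0.2, -0.0, -0.2]
width: 0.005
gripper_force: 0.3
```

>>> drive_tool --pt "1 0.95 0.3 -0.21 0" --pt "1 0.95 0.3 -0.21 0"

```text
clock: 15.33
position: [0.5703, -0.0797, 0.0463]
ee_rot: [1.851, 2.539, 0.0]
force: [-0.4, -0.2, 0.2]
width: 0.005
gripper_force: 0.2
```

>>> drive_tool --pt "1 0.95 0.3 -0.21 0"

```text
clock: 15.42
position: [0.5713, -0.0794, 0.0461]
ee_rot: [1.851, 2.539, 0.0]
force: [-1.0, 0.4, 0.2]
width: 0.006
gripper_force: 0.2
```

```bash
python3 st.py
```

```text
15.4167 [571.3 -79.4  46.1] xyaw 1.882 bed [47.8 -0.3  6.2] F [-1.   0.4  0.2] Fbed [-0.9  0.7  0. ] 0.0061945717790204075 [ 0.45  0.64 -0.59  1.84  0.48  0.81 -0.07]
```

>>> drive_tool --pt "1 0.95 0.3 -0.21 0" --pt "1 0.95 0.3 -0.21 0"

```text
clock: 15.58
position: [0.5732, -0.0788, 0.0456]
ee_rot: [-1.851, -2.539, -0.0]
force: [-1.0, -0.1, 0.5]
width: 0.005
gripper_force: 0.8
```

>>> drive_tool --pt "1 0.95 0.3 -0.21 0"

```text
clock: 15.67
position: [0.5734, -0.0786, 0.0453]
ee_rot: [-1.85, -2.538, 0.002]
force: [-4.5, -1.3, 6.0]
width: 0.001
gripper_force: 3.5
```

>>> drive_tool --pt "1 0 0 0 0" --pt "1 0 0 0 0"

```text
clock: 15.83
position: [0.5735, -0.0786, 0.0454]
ee_rot: [-1.85, -2.538, 0.001]
force: [-3.7, 0.3, 2.9]
width: 0.001
gripper_force: 2.6
```

>>> drive_tool --pt "1 0.5 0.15 0.1 0" --pt "1 0 0 0 0"

```text
clock: 16.0
position: [0.574, -0.0784, 0.0454]
ee_rot: [-1.85, -2.538, 0.001]
force: [-5.4, -0.5, 0.8]
width: 0.004
gripper_force: 2.2
```

```bash
python3 st.py
```

```text
16.0 [574.  -78.4  45.4] xyaw 1.882 bed [50.8 -0.2  6.1] F [-5.4 -0.5  0.8] Fbed [-5.4  1.1 -0.3] 0.00354894692791978 [ 0.45  0.65 -0.59  1.83  0.48  0.81 -0.08]
```

>>> drive_tool --pt "1 0.5 0.15 -0.1 0" --pt "1 0 0 0 0"

```text
clock: 16.17
position: [0.5745, -0.0783, 0.0452]
ee_rot: [-1.85, -2.538, 0.001]
force: [-4.2, -0.8, 0.9]
width: 0.004
gripper_force: 2.6
```

>>> drive_tool --pt "1 0.5 0.15 -0.1 0" --pt "1 0 0 0 0"

```text
clock: 16.33
position: [0.5748, -0.0782, 0.0451]
ee_rot: [-1.85, -2.538, 0.002]
force: [-5.5, -1.1, 2.7]
width: 0.002
gripper_force: 3.0
```

```bash
python3 st.py
```

```text
16.3333 [574.8 -78.2  45.1] xyaw 1.882 bed [51.6 -0.3  6. ] F [-5.5 -1.1  2.7] Fbed [-6.   0.6  1.5] 0.0017990571842814752 [ 0.45  0.65 -0.59  1.83  0.48  0.81 -0.08]
```

>>> drive_tool --pt "1 0.5 0.15 0 0" --pt "1 0 0 0 0"

```text
clock: 16.5
position: [0.5752, -0.0781, 0.0451]
ee_rot: [-1.85, -2.538, 0.002]
force: [-5.9, -1.3, 2.2]
width: 0.004
gripper_force: 3.1
```

>>> drive_tool --pt "1 0.5 0.15 0 0" --pt "1 0 0 0 0"

```text
clock: 16.67
position: [0.5755, -0.078, 0.045]
ee_rot: [-1.85, -2.537, 0.002]
force: [-6.9, -0.7, 3.3]
width: 0.005
gripper_force: 3.3
```

```bash
python3 st.py
```

```text
16.6667 [575.5 -78.   45. ] xyaw 1.882 bed [52.3 -0.2  6. ] F [-6.9 -0.7  3.3] Fbed [-7.3  1.4  1.8] 0.004756057641953055 [ 0.45  0.65 -0.59  1.83  0.48  0.81 -0.08]
```

>>> drive_tool --pt "1 0.5 0.15 0 0" --pt "1 0 0 0 0"

```text
clock: 16.83
position: [0.5758, -0.0779, 0.045]
ee_rot: [-1.85, -2.537, 0.003]
force: [-6.6, -0.9, 3.1]
width: 0.005
gripper_force: 3.5
```

>>> drive_tool --pt "1 0.5 0.15 0 0" --pt "1 0 0 0 0"

```text
clock: 17.0
position: [0.5761, -0.0778, 0.0449]
ee_rot: [-1.85, -2.537, 0.003]
force: [-8.2, -1.2, 3.1]
width: 0.007
gripper_force: 3.6
```

>>> drive_tool --pt "1 0.5 0.15 0 0" --pt "1 0 0 0 0"

```text
clock: 17.17
position: [0.5765, -0.0777, 0.0448]
ee_rot: [-1.85, -2.537, 0.004]
force: [-7.3, -1.3, 2.6]
width: 0.005
gripper_force: 3.6
```

```bash
python3 st.py
```

```text
17.1667 [576.5 -77.7  44.8] xyaw 1.881 bed [53.4 -0.3  6.1] F [-7.3 -1.3  2.6] Fbed [-7.7  1.   1. ] 0.005087397132862902 [ 0.45  0.65 -0.59  1.82  0.48  0.81 -0.08]
```

>>> drive_tool --pt "1 0.5 0.15 0 0" --pt "1 0 0 0 0"

```text
clock: 17.33
position: [0.5768, -0.0776, 0.0447]
ee_rot: [-1.85, -2.537, 0.004]
force: [-8.7, -0.4, 2.5]
width: 0.006
gripper_force: 3.8
```

>>> drive_tool --pt "1 -1 -0.3 0.2 0" --pt "1 0 0 0 0"

```text
clock: 17.5
position: [0.5761, -0.0778, 0.045]
ee_rot: [-1.85, -2.537, 0.003]
force: [-7.6, -0.4, 2.2]
width: 0.005
gripper_force: 3.3
```

>>> drive_tool --pt "1 -1 -0.3 0.2 0" --pt "1 0 0 0 0"

```text
clock: 17.67
position: [0.5754, -0.0781, 0.0453]
ee_rot: [-1.85, -2.537, 0.002]
force: [-6.2, -0.6, 2.1]
width: 0.007
gripper_force: 2.7
```

>>> drive_tool --pt "1 -0.7 -0.2 0.2 0" --pt "1 0 0 0 0"

```text
clock: 17.83
position: [0.5756, -0.0781, 0.0458]
ee_rot: [-1.851, -2.538, 0.0]
force: [-3.9, -1.0, 1.0]
width: 0.005
gripper_force: 1.9
```

```bash
python3 st.py
```

```text
17.8333 [575.6 -78.1  45.8] xyaw 1.882 bed [52.2 -0.4  6.8] F [-3.9 -1.   1. ] Fbed [-4.1  0.2  0.1] 0.005311532111721305 [ 0.45  0.65 -0.59  1.83  0.48  0.81 -0.07]
```

>>> drive_tool --pt "1 -1 -0.3 0.3 0" --pt "1 -2 -0.6 0.5 0" --pt "1 -5 -1.5 2 0" --pt "1 -10 -3 4 0" --pt "1 -10 -3 20 0" --pt "1 -10 -3 25 0" --pt "1 -20 -10 30 0" --pt "1 -20 -25 30 0" --pt "1 -10 -30 20 0" --pt "1 0 -30 10 0" --pt "1 0 -30 0 0" --pt "1 0 -30 0 0" --pt "1 0 -30 0 0" --pt "1 0 -30 0 0" --pt "1 0 -30 0 0"

```text
clock: 19.08
position: [0.488, -0.3347, 0.1868]
ee_rot: [1.85, 2.538, -0.001]
force: [-0.1, 0.2, 0.6]
width: 0.002
gripper_force: 0.0
```

```bash
python3 st.py; python3 - <<'E'
from h import *
from cell import get_image
ims=[]
for n,b in(("scene",(265,290,420,390)),("top",(375,165,455,265))):
    g=get_image(n);c=g["image"][b[1]:b[3],b[0]:b[2]]
    f=500/c.shape[0] if n=="top" else 400/c.shape[1]
    c=cv2.resize(c,None,fx=f,fy=f,interpolation=2);ims.append(cv2.copyMakeBorder(c,0,500-c.shape[0],0,0,0) )
cv2.imwrite("pics/l6.png",np.hstack(ims)[:,:,::-1])
E
```

```text
19.0833 [ 488.  -334.7  186.8] xyaw 1.881 bed [-134.3 -218.8  111.3] F [-0.1  0.2  0.6] Fbed [-0.2  0.3  0.6] 0.0021313853324926944 [ 0.96  0.5  -0.64  1.67  0.33  1.08  0.52]
```

View pics/l6.png

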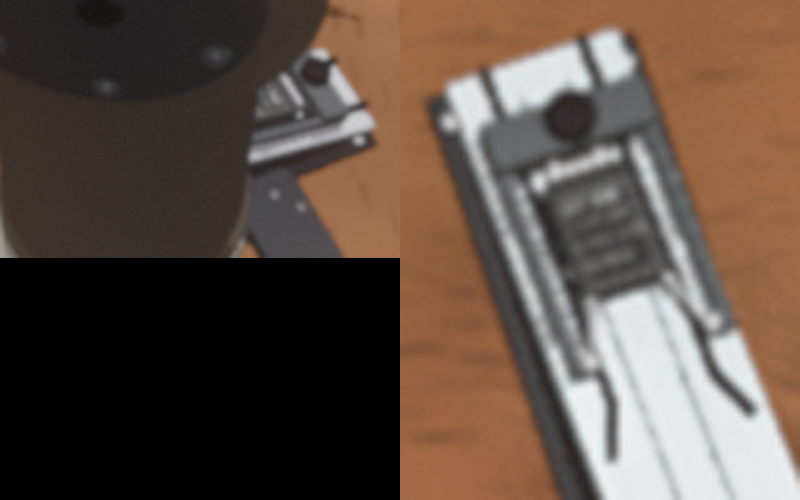

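The battery sits against the stop with both leaves slanting in behind its uphill end (tips near (592,300) and (665,275)). I'll compare the leaves with their rest position in the first picture before handing in.

```bash
python3 - <<'E'
from h import *
from cell import get_image
g=get_image("top");g0=pickle.load(open("top0.pkl","rb"))
B=bedR(.305);o=np.array([.5254,-.0935,.05])
for sgn in(1,-1):
  for x in range(36,68,4):
    ys=np.arange(10,28,2)
    P=o+np.array([[x/1e3,sgn*y/1e3,.016] for y in ys])@B.T
    r=[]
    for q in(g0,g):
      uv=proj(q,P).astype(np.float32);r.append(cv2.remap(q["image"].mean(2).astype(np.float32),uv[:,0],uv[:,1],1)[:,0] if 0 else cv2.remap(q["image"].mean(2).astype(np.float32),uv[:,0].reshape(-1,1),uv[:,1].reshape(-1,1),1)[:,0])
    print(sgn,x,r[0].astype(int),r[1].astype(int))
E
```

```text
1 36 [225 203 200 220 229 211 187 188 196] [227 206 202 221 230 213 189 190 198]
1 40 [223 204 200 220 230 214 177 157 161] [224 205 202 222 231 216 179 158 164]
1 44 [225 212 205 223 228 209 169 123 120] [226 214 208 225 229 209 172 123 123]
1 48 [224 204 205 220 216 186 135 100 121] [226 206 207 223 218 187 136 100 121]
1 52 [223 204 196 202 192 153 103  89 132] [226 207 198 204 193 155 103  89 133]
1 56 [224 209 193 187 172 134  87  79 131] [183 169 166 173 167 128  81  77 133]
1 60 [224 200 184 199 206 188 135 102 134] [ 77  79  99 136 133  99  67  84 136]
1 64 [223 203 196 215 226 199 140 106 139] [ 83  86  87  84  71  57  57  86 145]
-1 36 [223 227 210 155  91  91 144 185 190] [224 228 213 156  91  92 146 187 191]
-1 40 [222 227 208 150 104 135 174 175 147] [224 229 211 151 104 136 175 176 148]
-1 44 [221 220 187 133 119 175 203 183 132] [222 222 190 134 120 172 204 184 132]
-1 48 [218 210 175 141 148 179 197 185 134] [221 212 177 142 149 182 199 187 136]
-1 52 [195 171 148 147 155 166 186 179 137] [198 173 154 154 159 169 187 180 138]
-1 56 [194 160 146 160 143 148 183 175 132] [147 131 146 166 147 150 183 178 134]
-1 60 [213 208 188 156 119 129 177 184 135] [ 75  93 127 141 122 131 180 186 136]
-1 64 [217 221 197 141  97 126 181 185 141] [ 84  88  89  83  87 130 183 187 142]
```

Up to the battery's end, both leaves look exactly as they did at rest, so both catches have snapped back.

```bash
python3 -c "
from cell import arm;print(arm.sign_off())"
```

```text
the job is handed in; nothing more can be done
None
```

The battery is held against the stop plate with both side catches snapped in behind it; I let go, backed the arm clear and handed the job in at about 19 s, with peak push about 9 N (ramming is over 18 N).

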